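# Cup onto the drying peg

## Task

The blue open spray cup lying in the wooden cradle has been rinsed: turn it mouth down over the free orange drying peg and lower it gently until its rim stands flat on the stand's base, then let go. Do not drop it, and leave the white cup on the other peg and the lidded blue jar where they are.

Things in the scene. Friction and masses are not known exactly. Their poses are not given: they have to be found in the camera images.
- cup: Blue open cup: outer diameter 56 mm, length 105 mm, wall 4 mm, bottom 6 mm, about 80 to 170 g. Origin: centre of its closed bottom's outside; z axis runs to the open mouth (z = 105 mm). It starts lying level, axis 68 mm above the bench, mouth to the robot's right (-y, within 32 degrees), on a fixed wood cradle 40 mm wide, 100 mm long, that holds it from below: both flanks are free to grip from above.
- stand: The free drying stand, fixed: dark steel disc, diameter 100 mm, 15 mm thick, with an upright orange peg in its middle, diameter 20 mm, rounded tip 90 mm above the bench. Origin: centre of the disc's underside, on the bench; z axis up along the peg. Fully home, the cup's rim rests on the disc and its bottom is 120 mm above the bench, clear of the tip.
- white_cup: Bystander: a white cup of the same size, already upside down on a second, identical stand; leave it. Origin: centre of the outside of its bottom, 120 mm above the bench; its z axis points down to the mouth.
- jar: Bystander: an upright blue jar closed with a black lid, diameter 60 mm, 103 mm tall, standing beyond the cradle; leave it. Origin: centre of its underside, z axis up.
Not all that is in view belongs to the job. What is shaped like the cup but green or turquoise is not meant.

How it is judged:
At the end, for the whole second after the job is handed in: The blue cup is at rest, mouth down within 10 degrees of vertical, over the free stand's peg (its bottom's centre within 18 mm of the peg's axis) with its rim on the disc (bottom 112 to 125 mm above the stand's underside) (horizontal distance between cup and stand below 0.018 m and z of cup in the frame of stand between 0.112 and 0.125 m and angle between cup's own z axis and vertical above 2.967 rad and linear speed of cup below 0.02 m/s and angular speed of cup below 0.1 rad/s); the robot touches nothing.
It fails at once if the blue cup is dropped or slammed onto the stand (faster than 0.6 m/s close over it) (horizontal distance between cup and stand below 0.05 m and z of cup in the frame of stand below 0.2 m and linear speed of cup above 0.6 m/s).
It fails at once if the white cup is moved by more than 30 mm (distance of white_cup from where it was at the start of the episode above 0.03 m).
It fails at once if the lidded jar is moved by more than 30 mm (distance of jar from where it was at the start of the episode above 0.03 m).
It also fails if it takes over 42 s, if anything falls off the work surface, if the arm or the gripper's body presses on something with over 40 N, if the wrist force passes 120 N, or if a joint passes its speed limit or range.

## Robot

A 6-joint arm with a two-finger parallel gripper is mounted at the origin on the work surface. World frame = base frame: x ahead of the robot, y to its left, z up, the work surface at z = 0. Lengths are in m, angles in rad, forces in N, time in s.
With the tool pointing down it reaches from about 0.275 to 0.725 m from the base axis. Payload 15.9 kg.
Tool frame: the origin (TCP) lies on the centre line of the jaws, within the pads' length; the fingertips stand arm.tip_reach ahead of it and the grasp point (between the pads) lies 5 mm behind it (arm.tip_reach is the distance from the TCP to the fingertips, in m); z points along the fingers, y is the line along which they close (so a half turn about z gives the same grasp; the last joint's range is limited). The gripper opens to 85 mm and grips with 20 to 120 N. Pads are 22 mm wide; open, the fingers measure 114 mm over their backs; the gripper's body (76 mm by 85 mm) begins 54 mm behind the grasp point. The pads swing forward as they close: fully open they stand 13 mm farther back than shut.
Start: joints at [1.194, 0.213, -0.034, 1.323, 0, 1.571], TCP at [0.184, 0.465, 0.245] pointing down, gripper open.
Joint ranges: [-2.98, 2.98], [-0.74, 1.72], [-1.14, 1.35], [-2.1, 2.04], [-1.57, 1.44], [-3.14, 3.14]. Speed limits (rad/s): [1.89, 1.89, 2.39, 2.57, 3.14, 3.14].

## Interface

Orientations are given as a rotation vector (axis times angle).
In Python, from plant import telemetry, imaging, arm gives the robot as it stands.
- The arm moves only by the tool jog_arm, never from a script. Its argument "series" is a list of rows, each an object with "xyz": the shift along the tool's x, y, z in units of 40 mm (1.0 is 40 mm), a list of three; "rotation": the turn, a rotation vector about the tool's x, y, z in units of 10 degrees (1.0 is 10 degrees), a list of three; "hand": the opening in per cent of the stroke, from 0 (shut) to 100 (fully open). In form: [{"xyz": [dx, dy, dz], "rotation": [ax, ay, az], "hand": hand}, ...]. A call has 1 to 12 rows; each row shifts and turns the commanded pose from where the row before left it, along the tool's axes as they then stand; what a row does not reach is not made up. A row lasts 1/8 s, in which the tool goes at most 62.5 mm and 10.7 degrees, less where a joint would pass 70% of its speed; a pose out of reach is approached as far as the arm can. A call is refused whole if a number of a shift passes 1 or a number of a turn 1, either way. A call with a gripper value outside its range is refused whole. The fingers move at their own pace and stop on an object; the grip force is fixed at half the most. Time passes only in rows, so rows that do not move let the fingers close. It gives the time, the measured TCP pose, the force, the opening and the grip force at its end, in the units of the state.
- telemetry.get_state(): the state, without advancing time (a new reading comes with each control period).
- imaging.camera(name): name is "scene" or "top" or "wrist"; returns a dict with "img" (420x560x3 uint8, red, green, blue), "z_map" (420x560 float32, m along the optical axis (not along the pixel's ray), 0 where there is no reading), "fx", "fy", "cx", "cy" (pixels), "k1" (the pictures are not rectified: a ray, as slopes to the right and down, at radius r is drawn at 1 + k1 r^2 times it, then the intrinsics apply), "R" (3x3) and "t" (3): a world point X has camera coordinates R X + t; the wrist camera has in their place "T_tool_cam" (4x4, takes a point from camera to tool coordinates, whose origin is the TCP and whose axes are the flange's). Camera axes: x right, y down, z forward; pixel columns grow to the right and rows downward; lengths in m; the calibration is good to about 2 mm. A picture is of the moment at which its call begins: read the wrist's pose just before it.
- arm.close_job(): hands the job in; it is judged then, once.
The state is a dict: "clock": time; "q": joint angles; "joint_velocities": joint speeds; "effort": joint torques, N m; "position": TCP position; "tcp_rot": TCP orientation; "contact_force": force on the tool from outside, world axes, zero at the start; "ft_torque": the same for the moment, N m; "opening": finger opening in m; "grasp_force": force on a finger pad.
Only numpy, scipy, OpenCV 4.12 (cv2) and the standard library are available. Lean on these libraries where they do the work, as an engineer would, in place of code of your own. Each camera call takes 0.05 s, during which the arm holds its last target. There are 200 camera calls.

## Working session

There is one attempt and no reset: what is moved stays moved. The work goes in short steps, Python scripts to look and compute and a tool call to move; the robot and the scene stay as the last step left them, time stands still between calls to the robot, and variables do not carry over. Pictures are saved under pics/ and viewed, at most 10 in all, crops included, and the job is handed in when it is done.

Besides the shell and the picture viewer there is one more tool, called after "Call:" as a command line: name --argument value ..., lists and objects as JSON in quotes. jog_arm: Moves the arm, as the interface text tells. Its arguments: {"type":"object","properties":{"series":{"type":"array"}},"required":["series"]}

```bash
mkdir -p pics; cat > h.py <<'E'
import numpy as np, cv2, pickle
from plant import telemetry, imaging, arm
from scipy.spatial.transform import Rotation as R
def cloud(c,st=None):
    h,w=c["z_map"].shape
    K=np.array([[c["fx"],0,c["cx"]],[0,c["fy"],c["cy"]],[0,0,1.]])
    u,v=np.meshgrid(np.arange(w),np.arange(h))
    p=cv2.undistortPoints(np.stack([u,v],-1).reshape(-1,1,2).astype(float),K,np.array([c["k1"],0,0,0.])).reshape(h,w,2)
    P=np.concatenate([p,np.ones((h,w,1))],-1)*c["z_map"][...,None]
    if "R" in c: return (P-np.array(c["t"]))@np.array(c["R"])
    T=np.array(c["T_tool_cam"]); P=P@T[:3,:3].T+T[:3,3]
    return P@R.from_rotvec(st["tcp_rot"]).as_matrix().T+np.array(st["position"])
E
python3 - <<'E'
from h import *
print(telemetry.get_state(), arm.tip_reach)
for n in ("scene","top"):
    c=imaging.camera(n); pickle.dump(c,open(n+".pkl","wb")); cv2.imwrite(f"pics/{n}0.png",c["img"][...,::-1])
E
```

```text
{'clock': 0.0, 'q': array([ 1.19400949e+00,  2.13355566e-01, -3.50260828e-02,  1.32347986e+00,
        9.27488497e-06,  1.57081061e+00]), 'joint_velocities': array([-5.65181814e-04,  3.21180776e-05,  1.39192371e-04,  2.39168248e-04,
       -6.09428445e-04, -1.37263905e-03]), 'effort': array([-2.66760660e-03, -6.86160421e+01,  4.87123525e+01,  1.73668144e-02,
       -4.63160245e-05,  5.04007332e-06]), 'position': array([0.18385383, 0.46464666, 0.24482954]), 'tcp_rot': array([-5.88343452e-01, -3.08579700e+00,  1.64074756e-03]), 'contact_force': array([-0.36733724,  0.20046328, -0.42196516]), 'ft_torque': array([-0.04250427,  0.02193518, -0.00438626]), 'grasp_force': 0.0, 'opening': 0.08549276303405527} 0.014
```

View pics/scene0.png

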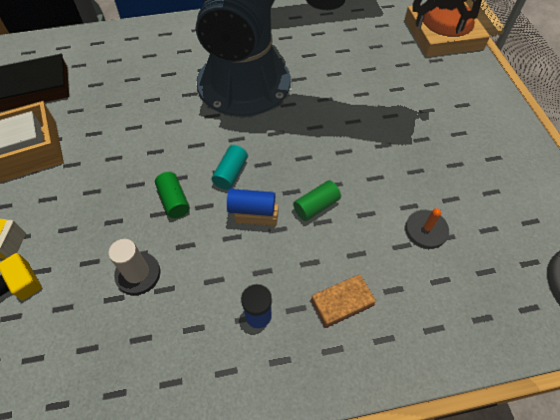

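View pics/top0.png

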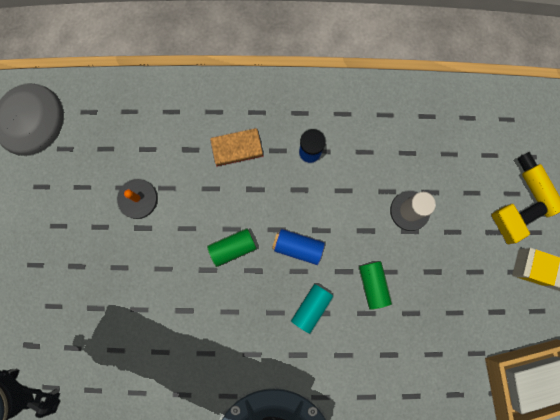

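Candidates in the top view: blue cylinder (300,247), greens (232,247) and (376,285), turquoise (312,308), and the lidded jar (312,145). I choose the blue one on the wood cradle. The free stand is at (137,198), and the white cup is at (423,204).

```bash
python3 - <<'E'
from h import *
c=pickle.load(open("top.pkl","rb")); s=pickle.load(open("scene.pkl","rb"))
a=cv2.resize(c["img"][215:285,250:350],None,fx=4,fy=4); b=cv2.resize(s["img"][170:240,200:300],None,fx=4,fy=4)
cv2.imwrite("pics/crop.png",np.hstack([a,b])[...,::-1])
for n,c in (("top",c),("scene",s)):
    W=cloud(c); i=c["img"].astype(int); r,g,b=i[...,0],i[...,1],i[...,2]
    h=cv2.cvtColor(c["img"],cv2.COLOR_RGB2HSV); H=h[...,0].astype(int);S=h[...,1];z=W[...,2]
    dist=np.hypot(W[...,0],W[...,1])
    base=(c["z_map"]>0)&(dist>.25)&(dist<.9)&(z>.01)
    def rep(k,m):
        P=W[m]
        if len(P)<8: print(n,k,len(P));return
        print(n,k,len(P),P.min(0).round(3),P.max(0).round(3),P.mean(0).round(3),np.median(P,0).round(3))
        return P
    bl=(H>110)&(H<128)&(S>150)&base
    nl,L,st,_=cv2.connectedComponentsWithStats(bl.astype(np.uint8))
    for k in range(1,nl):
        if st[k,4]>60:
            P=rep("blue",L==k)
            _,_,V=np.linalg.svd(P[:,:2]-P[:,:2].mean(0)); d=V[0]; d=d*-np.sign(d[1]); t=P[:,:2]@d; w=P[:,:2]@[-d[1],d[0]]
            print("  dir",d.round(3),np.degrees(np.arctan2(d[1],d[0])).round(1),"t",np.percentile(t,[1,99]).round(3),"w",np.percentile(w,[1,50,99]).round(3), "centre",(d*t[[t.argmin(),t.argmax()]].mean()+np.array([-d[1],d[0]])*(np.percentile(w,1)+np.percentile(w,99))/2).round(3))
    rep("green",(H>50)&(H<100)&(S>120)&base)
    rep("orange",(H<12)&(S>180)&base&(W[...,1]>.1)&(z>.03)&(dist<.85)&(W[...,0]>.35))
    lo,hi=((170,110),(225,160)) if n=="top" else ((205,402),(250,452))
    m=np.zeros_like(base)
    if n=="top": m[175:222,112:162]=1
    else: m[205:252,402:452]=1
    P=rep("disc",m&(abs(z-.015)<.006)&(c["z_map"]>0))
    (x,y),rad=cv2.minEnclosingCircle(P[:,:2].astype(np.float32)); print(x,y,rad)
    m[:]=0
    if n=="top": m[185:220,405:440]=1
    else: m[232:290,105:145]=1
    rep("white",m&(z>.112)&(z<.13))
    m[:]=0
    if n=="top": m[125:165,295:330]=1
    else: m[280:330,235:275]=1
    rep("jar",m&(z>.095))
E
```

```text
top green 3051 [ 0.193 -0.269  0.014] [0.515 0.429 0.368] [ 0.395 -0.07   0.049] [ 0.384 -0.084  0.05 ]
top orange 2
top disc 1085 [0.54  0.298 0.009] [0.638 0.396 0.021] [0.588 0.345 0.014] [0.585 0.343 0.014]
0.5894222259521484 0.3471866846084595 0.05003437399864197
top white 472 [ 0.542 -0.357  0.112] [ 0.596 -0.301  0.125] [ 0.569 -0.328  0.119] [ 0.569 -0.328  0.119]
top jar 505 [ 0.4   -0.11   0.095] [0.744 0.    1.169] [ 0.712 -0.08   0.108] [ 0.714 -0.081  0.102]
scene blue 450 [ 0.473 -0.108  0.053] [ 0.514 -0.004  0.097] [ 0.496 -0.057  0.079] [ 0.496 -0.057  0.08 ]
  dir [-0.28 -0.96] -106.3 t [-0.135 -0.032] w [0.482 0.493 0.497] centre [ 0.493 -0.057]
scene blue 195 [ 0.724 -0.107  0.01 ] [ 0.744 -0.059  0.078] [ 0.739 -0.084  0.043] [ 0.741 -0.085  0.043]
  dir [-0.18  -0.984] -100.4 t [-0.074 -0.026] w [0.732 0.744 0.747] centre [ 0.736 -0.084]
scene green 2843 [ 0.279 -0.615  0.01 ] [0.569 0.161 0.061] [ 0.411 -0.071  0.046] [ 0.408 -0.085  0.05 ]
scene orange 131 [0.585 0.336 0.03 ] [0.6   0.353 0.091] [0.595 0.342 0.063] [0.596 0.341 0.064]
scene disc 1098 [0.54  0.296 0.009] [0.64  0.397 0.021] [0.594 0.342 0.015] [0.597 0.34  0.015]
0.5908920168876648 0.3469042181968689 0.052007365971803665
scene white 572 [ 0.543 -0.358  0.112] [ 0.598 -0.302  0.124] [ 0.572 -0.329  0.119] [ 0.572 -0.329  0.119]
scene jar 742 [ 0.686 -0.109  0.096] [ 1.02  -0.051  0.902] [ 0.719 -0.08   0.108] [ 0.718 -0.08   0.103]
```

View pics/crop.png

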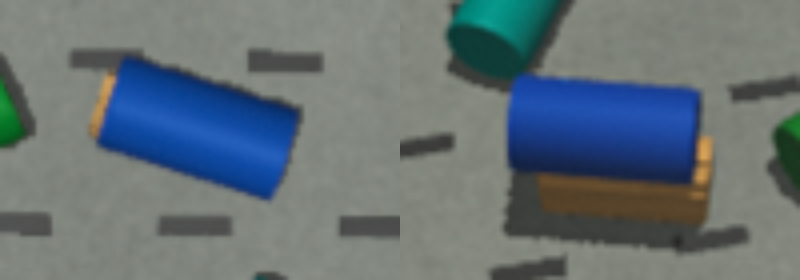

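Crop: the blue cup sits on the wood cradle with wood showing at its left (bottom) end, so the choice is right. Next I refine the axis and compute the move.

```bash
cat >> h.py <<'E'
def go(p,Rm,st=None):
    "units to go: shift in the present tool axes, turn in tool axes"
    st=st or telemetry.get_state(); R0=R.from_rotvec(st["tcp_rot"]); 
    print("pos",np.round(st["position"],4),"shift",(R0.inv().apply(np.array(p)-st["position"])/.04).round(2),"turn",np.degrees((R0.inv()*R.from_matrix(Rm)).as_rotvec()/10).round(2))
E
python3 - <<'E'
from h import *
for n in ("top","scene"):
    c=pickle.load(open(n+".pkl","rb")); W=cloud(c); h=cv2.cvtColor(c["img"],cv2.COLOR_RGB2HSV)
    m=(h[...,0]>105)&(h[...,0]<128)&(h[...,1]>150)&(abs(W[...,0]-.49)<.09)&(abs(W[...,1]+.057)<.09)&(W[...,2]>.06)
    P=W[m]
    # cylinder fit: axis at z=.068, r=.028
    from scipy.optimize import least_squares
    f=lambda q:np.hypot(-(P[:,0]-q[0])*np.sin(q[1])+(P[:,1]+.057)*np.cos(q[1]),P[:,2]-q[2])-.028
    s=least_squares(f,[.49,np.radians(-106),.068],loss="soft_l1",f_scale=.002).x
    d=np.array([np.cos(s[1]),np.sin(s[1])]); t=(P[:,:2]-[s[0],-.057])@d; e=np.percentile(t,[1,99])
    cen=np.array([s[0],-.057])+d*e.mean()
    print(n,len(P),s,np.degrees(s[1]),"e",e,"cen",cen)
g=cen-d*.02
x=-np.array([-d[1],d[0]]) # candidates for tool y
z=np.array([0,0,-1.])
for yy in (x,-x):
    Y=np.r_[yy,0]; Rm=np.stack([np.cross(Y,z),Y,z],1); print("y",Y); go([g[0],g[1],.2],Rm)
E
```

```text
top 1065 [ 0.47198301 -1.86530365  0.06695772] -106.8740267328296 e [-0.05551101  0.04562878] cen [ 0.47341726 -0.05227162]
scene 1061 [ 0.47031358 -1.86918087  0.06798392] -107.09617507799173 e [-0.05745048  0.04499012] cen [ 0.47214511 -0.05104511]
y [-0.95581264  0.29397652  0.        ]
pos [0.1839 0.4647 0.2449] shift [-11.41  -8.84   1.13] turn [-0.   -0.   -9.45]
y [ 0.95581264 -0.29397652  0.        ]
pos [0.1839 0.4647 0.2449] shift [-11.41  -8.84   1.13] turn [-0.    0.    8.55]
```

Call:
jog_arm --series '[{"xyz": [-0.95,-0.74,0],"rotation": [0,0,0],"hand": 100},{"xyz": [-0.95,-0.74,0],"rotation": [0,0,0],"hand": 100},{"xyz": [-0.95,-0.74,0],"rotation": [0,0,0],"hand": 100},{"xyz": [-0.95,-0.74,0],"rotation": [0,0,0],"hand": 100},{"xyz": [-0.95,-0.74,0],"rotation": [0,0,0],"hand": 100},{"xyz": [-0.95,-0.74,0],"rotation": [0,0,0],"hand": 100},{"xyz": [-0.95,-0.74,0],"rotation": [0,0,0],"hand": 100},{"xyz": [-0.95,-0.74,0],"rotation": [0,0,0],"hand": 100},{"xyz": [-0.95,-0.74,0],"rotation": [0,0,0],"hand": 100},{"xyz": [-0.95,-0.74,0],"rotation": [0,0,0],"hand": 100},{"xyz": [-0.95,-0.74,0],"rotation": [0,0,0],"hand": 100},{"xyz": [-0.95,-0.74,0],"rotation": [0,0,0],"hand": 100}]'

```text
clock: 1.6
position: [0.4778, -0.0347, 0.2451]
tcp_rot: [-0.589, -3.086, -0.0]
contact_force: [0.2, 0.6, -0.0]
opening: 0.085
grasp_force: 0.0
```

Call:
jog_arm --series '[{"xyz": [0,0,0],"rotation": [0,0,-0.95],"hand": 100},{"xyz": [0,0,0],"rotation": [0,0,-0.95],"hand": 100},{"xyz": [0,0,0],"rotation": [0,0,-0.95],"hand": 100},{"xyz": [0,0,0],"rotation": [0,0,-0.95],"hand": 100},{"xyz": [0,0,0],"rotation": [0,0,-0.95],"hand": 100},{"xyz": [0,0,0],"rotation": [0,0,-0.95],"hand": 100},{"xyz": [0,0,0],"rotation": [0,0,-0.95],"hand": 100},{"xyz": [0,0,0],"rotation": [0,0,-0.95],"hand": 100},{"xyz": [0,0,0],"rotation": [0,0,-0.95],"hand": 100},{"xyz": [0,0,0],"rotation": [0,0,-0.9],"hand": 100},{"xyz": [0,0,0],"rotation": [0,0,0],"hand": 100}]'

```text
clock: 2.98
position: [0.4771, -0.0331, 0.2451]
tcp_rot: [1.865, -2.527, -0.0]
contact_force: [0.2, -0.5, -0.7]
opening: 0.0851
grasp_force: 0.0
```

```bash
cat >> h.py <<'E'
def grasp_go(z):
    a=np.radians(-107); d=np.array([np.cos(a),np.sin(a)]); g=np.array([.473,-.0515])-d*.02
    Y=np.array([d[1],-d[0],0]); zz=np.array([0,0,-1.]); go([g[0],g[1],z],np.stack([np.cross(Y,zz),Y,zz],1))
E
python3 - <<'E'
from h import *
s=telemetry.get_state(); print(s["clock"],s["q"]); grasp_go(.065)
c=imaging.camera("wrist"); cv2.imwrite("pics/w1.png",c["img"][...,::-1]); W=cloud(c,s); h=cv2.cvtColor(c["img"],cv2.COLOR_RGB2HSV)
from scipy.optimize import least_squares
m=(h[...,0]>105)&(h[...,0]<128)&(h[...,1]>150)&(W[...,2]>.06)&(W[...,2]<.11); P=W[m]
f=lambda q:np.hypot(-(P[:,0]-q[0])*np.sin(q[1])+(P[:,1]+.0515)*np.cos(q[1]),P[:,2]-q[2])-.028
q=least_squares(f,[.473,np.radians(-107),.068],loss="soft_l1",f_scale=.002).x
d=np.array([np.cos(q[1]),np.sin(q[1])]); t=(P[:,:2]-[q[0],-.0515])@d; print(len(P),q,np.degrees(q[1]),np.percentile(t,[1,99]))
E
```

```text
2.975 [-6.93205196e-02  1.68632117e-01 -8.94436340e-02  1.31321564e+00
 -1.18481641e-05 -1.34105794e+00]
pos [ 0.4771 -0.0331  0.2451] shift [-0.03 -0.04  4.5 ] turn [ 0.   -0.   -0.01]
6022 [ 1.07251309e+02 -3.14156315e+00  7.28031774e-02] -179.99830976240682 [106.54826878 106.80900403]
```

View pics/w1.png

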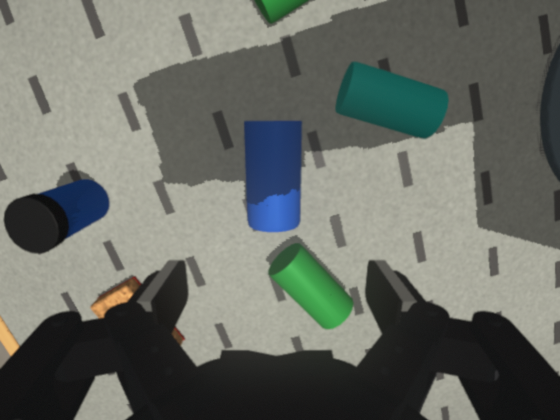

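The wrist view shows the cup at columns 245–301, centred between the fingers (mid column about 276), with nothing in the fingers' way. Descend and grip.

Call:
jog_arm --series '[{"xyz": [0,0,0.75],"rotation": [0,0,0],"hand": 100},{"xyz": [0,0,0.75],"rotation": [0,0,0],"hand": 100},{"xyz": [0,0,0.75],"rotation": [0,0,0],"hand": 100},{"xyz": [0,0,0.75],"rotation": [0,0,0],"hand": 100},{"xyz": [0,0,0.6],"rotation": [0,0,0],"hand": 100},{"xyz": [0,0,0.5],"rotation": [0,0,0],"hand": 100},{"xyz": [0,0,0.5],"rotation": [0,0,0],"hand": 100},{"xyz": [0,0,0],"rotation": [0,0,0],"hand": 100}]'

```text
clock: 4.03
position: [0.4762, -0.0331, 0.0603]
tcp_rot: [1.862, -2.528, -0.003]
contact_force: [-0.0, -0.3, 0.7]
opening: 0.0857
grasp_force: 0.0
```

Call:
jog_arm --series '[{"xyz": [0,0,0],"rotation": [0,0,0],"hand": 50},{"xyz": [0,0,0],"rotation": [0,0,0],"hand": 50},{"xyz": [0,0,0],"rotation": [0,0,0],"hand": 50},{"xyz": [0,0,0],"rotation": [0,0,0],"hand": 50},{"xyz": [0,0,0],"rotation": [0,0,0],"hand": 50},{"xyz": [0,0,0],"rotation": [0,0,0],"hand": 50}]'

```text
clock: 4.78
position: [0.4784, -0.0333, 0.0624]
tcp_rot: [-1.865, 2.526, -0.003]
contact_force: [1.7, 0.2, 7.4]
opening: 0.0534
grasp_force: 63.7
```

Call:
jog_arm --series '[{"xyz": [0,0,-0.2],"rotation": [0,0,0],"hand": 40},{"xyz": [0,0,-0.3],"rotation": [0,0,0],"hand": 40},{"xyz": [0,0,-0.5],"rotation": [0,0,0],"hand": 40},{"xyz": [0,0,-0.7],"rotation": [0,0,0],"hand": 40},{"xyz": [0,0,-0.8],"rotation": [0,0,0],"hand": 40},{"xyz": [0,0,-0.8],"rotation": [0,0,0],"hand": 40},{"xyz": [0,0,-0.8],"rotation": [0,0,0],"hand": 40},{"xyz": [0,0,-0.5],"rotation": [0,0,0],"hand": 40},{"xyz": [0,0,0],"rotation": [0,0,0],"hand": 40}]'

```text
clock: 5.9
position: [0.4779, -0.0332, 0.247]
tcp_rot: [-1.865, 2.525, -0.003]
contact_force: [-0.7, 0.4, -2.0]
opening: 0.0534
grasp_force: 63.4
```

```bash
python3 - <<'E'
from h import *
s=telemetry.get_state(); print(s["q"],s["contact_force"],s["opening"])
c=imaging.camera("wrist"); cv2.imwrite("pics/w2.png",c["img"][...,::-1]); W=cloud(c,s)
h=cv2.cvtColor(c["img"],cv2.COLOR_RGB2HSV); m=(h[...,0]>105)&(h[...,0]<128)&(h[...,1]>130)&(W[...,2]>.16)
R0=R.from_rotvec(s["tcp_rot"]); P=R0.inv().apply(W[m]-s["position"])
for x in np.arange(-.11,.11,.02):
    k=abs(P[:,0]-x)<.01
    if k.sum()>10: print(round(x,2),k.sum(),P[k].min(0).round(4),np.median(P[k],0).round(4),P[k].max(0).round(4))
# world horizontal displacement to above the stand, desired yaw
E
```

```text
[-6.93456578e-02  1.66845840e-01 -8.68543267e-02  1.31424306e+00
  3.16498811e-05 -1.34178064e+00] [-0.71058061  0.35677156 -2.00849285] 0.053446101539074954
-0.03 91 [-0.0257 -0.0261 -0.025 ] [-0.0217 -0.0209 -0.0205] [-0.02    0.0241 -0.0171]
-0.01 3999 [-0.02   -0.0271 -0.0352] [-0.0076 -0.001  -0.0312] [-0.      0.0257 -0.0125]
0.01 5869 [ 0.     -0.027  -0.0612] [ 0.0103 -0.001  -0.0316] [ 0.02    0.0256 -0.0121]
0.03 6831 [ 0.02   -0.0263 -0.0355] [ 0.0304 -0.0013 -0.0317] [ 0.04    0.0239 -0.0173]
0.05 8072 [ 0.04   -0.0269 -0.0357] [ 0.0504 -0.0015 -0.0316] [ 0.06    0.0238 -0.0169]
0.07 5153 [ 0.06   -0.0268 -0.1287] [ 0.0658 -0.0011 -0.0317] [ 0.0711  0.0241 -0.0165]
```

View pics/w2.png

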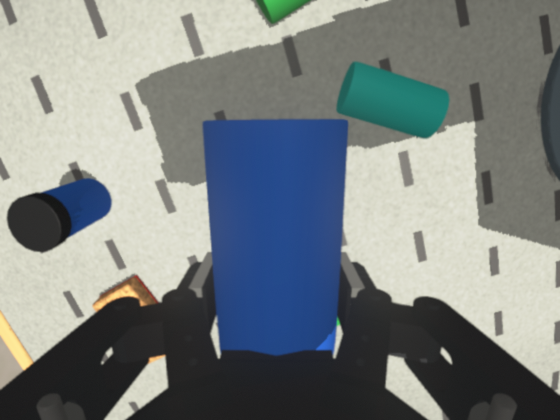

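Cup is held straight: mouth at tool x = +71 mm, axis about 6.5 mm behind the TCP. Carry it over the stand (10 units along −x), yaw 43°, then pitch −90° about y.

Call:
jog_arm --series '[{"xyz": [-0.5,0,0],"rotation": [0,0,0],"hand": 40},{"xyz": [-0.9,0,0],"rotation": [0,0,0],"hand": 40},{"xyz": [-0.9,0,0],"rotation": [0,0,0],"hand": 40},{"xyz": [-0.9,0,0],"rotation": [0,0,0],"hand": 40},{"xyz": [-0.9,0,0],"rotation": [0,0,0],"hand": 40},{"xyz": [-0.9,0,0],"rotation": [0,0,0],"hand": 40},{"xyz": [-0.9,0,0],"rotation": [0,0,0],"hand": 40},{"xyz": [-0.9,0,0],"rotation": [0,0,0],"hand": 40},{"xyz": [-0.9,0,0],"rotation": [0,0,0],"hand": 40},{"xyz": [-0.9,0,0],"rotation": [0,0,0],"hand": 40},{"xyz": [-0.9,0,0],"rotation": [0,0,0],"hand": 40},{"xyz": [-0.5,0,0],"rotation": [0,0,0],"hand": 40}]'

```text
clock: 7.45
position: [0.5945, 0.3506, 0.2434]
tcp_rot: [1.867, -2.524, -0.001]
contact_force: [0.3, 0.4, -1.3]
opening: 0.0539
grasp_force: 63.3
```

Call:
jog_arm --series '[{"xyz": [0,0,0],"rotation": [0,0,0.72],"hand": 40},{"xyz": [0,0,0],"rotation": [0,0,0.72],"hand": 40},{"xyz": [0,0,0],"rotation": [0,0,0.72],"hand": 40},{"xyz": [0,0,0],"rotation": [0,0,0.72],"hand": 40},{"xyz": [0,0,0],"rotation": [0,0,0.72],"hand": 40},{"xyz": [0,0,0],"rotation": [0,0,0.7],"hand": 40},{"xyz": [0,0,0],"rotation": [0,0,0],"hand": 40}]'

```text
clock: 8.32
position: [0.5945, 0.349, 0.2441]
tcp_rot: [0.811, -3.033, 0.001]
contact_force: [-0.1, -0.5, -1.8]
opening: 0.0543
grasp_force: 63.4
```

Call:
jog_arm --series '[{"xyz": [0,0,0],"rotation": [0,-0.5,0],"hand": 40},{"xyz": [0,0,0],"rotation": [0,-0.85,0],"hand": 40},{"xyz": [0,0,0],"rotation": [0,-0.85,0],"hand": 40},{"xyz": [0,0,0],"rotation": [0,-0.85,0],"hand": 40},{"xyz": [0,0,0],"rotation": [0,-0.85,0],"hand": 40},{"xyz": [0,0,0],"rotation": [0,-0.85,0],"hand": 40},{"xyz": [0,0,0],"rotation": [0,-0.85,0],"hand": 40},{"xyz": [0,0,0],"rotation": [0,-0.85,0],"hand": 40},{"xyz": [0,0,0],"rotation": [0,-0.85,0],"hand": 40},{"xyz": [0,0,0],"rotation": [0,-0.85,0],"hand": 40},{"xyz": [0,0,0],"rotation": [0,-0.85,0],"hand": 40},{"xyz": [0,0,0],"rotation": [0,0,0],"hand": 40}]'

```text
clock: 9.82
position: [0.6048, 0.3551, 0.2338]
tcp_rot: [-0.501, 1.865, 0.349]
contact_force: [-0.6, 0.3, -2.1]
opening: 0.054
grasp_force: 63.5
```

```bash
cat >> h.py <<'E'
def place_go(z):
    n=np.array([np.cos(.532),np.sin(.532),0]); X=np.array([0,0,-1.])
    go(np.array([.590,.347,0])+.0065*n+[0,0,z],np.stack([X,np.cross(n,X),n],1))
E
python3 - <<'E'
from h import *
s=telemetry.get_state(); print(s["clock"],s["q"].round(3)); print(R.from_rotvec(s["tcp_rot"]).as_matrix().round(3)); place_go(.2); place_go(.088)
for n in ("top","scene"):
    c=imaging.camera(n); cv2.imwrite(f"pics/{n}1.png",c["img"][...,::-1]); W=cloud(c); h=cv2.cvtColor(c["img"],cv2.COLOR_RGB2HSV)
    m=(h[...,0]>105)&(h[...,0]<128)&(h[...,1]>130)&(abs(W[...,0]-.59)<.09)&(abs(W[...,1]-.347)<.09)&(W[...,2]>.1); P=W[m]
    print(n,len(P),P.min(0).round(3),P.max(0).round(3)); k=P[:,2]>P[:,2].max()-.008; print(P[k].min(0),P[k].max(0))
E
```

```text
9.825 [ 0.537  0.162 -1.029 -0.846 -0.014  0.002]
[[-0.291 -0.5    0.816]
 [-0.171  0.866  0.469]
 [-0.941 -0.003 -0.338]]
pos [0.6048 0.3551 0.2338] shift [0.88 0.01 0.04] turn [-0.05 -1.97  0.01]
pos [0.6048 0.3551 0.2338] shift [3.52 0.02 0.99] turn [-0.05 -1.97  0.01]
top 905 [0.558 0.3   0.17 ] [0.632 0.384 0.276]
[0.57969506 0.33088348 0.26809545] [0.61644641 0.37790227 0.27601989]
scene 1174 [0.561 0.287 0.166] [0.634 0.384 0.278]
[0.58243739 0.33102394 0.26967788] [0.61908108 0.37582154 0.27767429]
```

View pics/scene1.png

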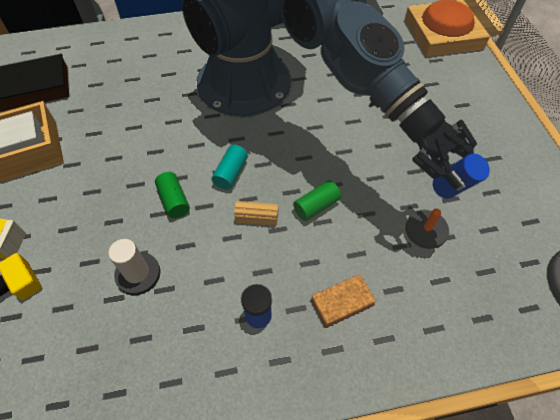

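The pitch stopped 20° short with the cup clear of the peg (mouth near (440,185), above the stand at (428,228)). Continue slowly.

Call:
jog_arm --series '[{"xyz": [0,0,0],"rotation": [0,-0.4,0],"hand": 40},{"xyz": [0,0,0],"rotation": [0,-0.4,0],"hand": 40},{"xyz": [0,0,0],"rotation": [0,-0.4,0],"hand": 40},{"xyz": [0,0,0],"rotation": [0,-0.4,0],"hand": 40},{"xyz": [0,0,0],"rotation": [0,-0.35,0],"hand": 40},{"xyz": [0,0,0],"rotation": [0,0,0],"hand": 40}]'

```text
clock: 10.68
position: [0.6194, 0.3638, 0.2369]
tcp_rot: [-0.411, 1.537, 0.408]
contact_force: [0.5, -0.4, -1.7]
opening: 0.0535
grasp_force: 63.5
```

```bash
python3 - <<'E'
from h import *
s=telemetry.get_state(); print(s["clock"],s["q"].round(3)); print(R.from_rotvec(s["tcp_rot"]).as_matrix().round(3)); place_go(.2); place_go(.088)
E
```

```text
10.675 [ 5.380e-01  6.240e-01 -1.132e+00 -1.750e+00 -1.500e-02 -1.000e-03]
[[-0.005 -0.499  0.867]
 [-0.004  0.867  0.499]
 [-1.    -0.001 -0.006]]
pos [0.6194 0.3638 0.2369] shift [ 0.93  0.01 -0.68] turn [-0.06 -0.03  0.01]
pos [0.6194 0.3638 0.2369] shift [ 3.73  0.01 -0.66] turn [-0.06 -0.03  0.01]
```

```bash
python3 - <<'E'
from h import *
from scipy.optimize import least_squares
D=[(.2134,-.0350,1.3235,np.hypot(.18385,.46465),.24483),(.16863,-.08944,1.31322,np.hypot(.4771,.0331),.2451),
(.16685,-.08685,1.31424,np.hypot(.4779,.0332),.2470),(.162,-1.029,-.846,np.hypot(.6048,.3551),.2338),(.624,-1.132,-1.750,np.hypot(.6194,.3638),.2369)]
def fk(k,a,b,c):
    r0,z0,L1,L2,h,T=k; p=a-b; P=p+c
    return r0+L1*np.sin(a)+L2*np.cos(p)+h*np.sin(p)+T*np.cos(P), z0+L1*np.cos(a)-L2*np.sin(p)+h*np.cos(p)-T*np.sin(P)
f=lambda k:np.concatenate([np.r_[np.array(fk(k,*d[:3]))-d[3:]]/.001 for d in D]+[ (k-np.array([.0,.35,.35,.35,0.,.2]))/.1])
s=least_squares(f,[0,.35,.35,.35,0,.2]); k=s.x; print(k.round(3),(f(k)[:10]).round(2))
for r,z in ((.691,.237),(.691,.2),(.691,.15),(.691,.088)):
  for P in (0,.1):
    out=set()
    for x0 in ([.6,-1.1],[-.3,-1],[1.3,-.5],[.2,0]):
        q=least_squares(lambda q:np.array(fk(k,q[0],q[1],P-q[0]+q[1]))-[r,z],x0); 
        if q.cost<1e-8: out.add((round(q.x[0],2),round(q.x[1],2),round(P-q.x[0]+q.x[1],2)))
    print(r,z,P,out)
E
```

```text
[0.009 0.244 0.476 0.385 0.068 0.435] [-0.32 -0.01  0.2  -0.01  0.16 -0.07  0.04  0.23 -0.07 -0.13]
0.691 0.237 0 {(np.float64(0.64), np.float64(-1.2), np.float64(-1.84))}
0.691 0.237 0.1 {(np.float64(0.46), np.float64(-1.19), np.float64(-1.55))}
0.691 0.2 0 {(np.float64(0.79), np.float64(-1.19), np.float64(-1.98))}
0.691 0.2 0.1 {(np.float64(0.61), np.float64(-1.2), np.float64(-1.71))}
0.691 0.15 0 {(np.float64(0.97), np.float64(-1.16), np.float64(-2.13))}
0.691 0.15 0.1 {(np.float64(0.81), np.float64(-1.18), np.float64(-1.89))}
0.691 0.088 0 {(np.float64(1.17), np.float64(-1.09), np.float64(-2.26))}
0.691 0.088 0.1 {(np.float64(1.03), np.float64(-1.13), np.float64(-2.07))}
```

The tool is long, so pointing radially leaves the wrist too close in (q3 at its limit). Yaw the tool 45° about the vertical so the wrist sits on the clear +y side, then correct the position.

Call:
jog_arm --series '[{"xyz": [0,0,0],"rotation": [0.4,0,0],"hand": 40},{"xyz": [0,0,0],"rotation": [0.5,0,0],"hand": 40},{"xyz": [0,0,0],"rotation": [0.5,0,0],"hand": 40},{"xyz": [0,0,0],"rotation": [0.5,0,0],"hand": 40},{"xyz": [0,0,0],"rotation": [0.5,0,0],"hand": 40},{"xyz": [0,0,0],"rotation": [0.5,0,0],"hand": 40},{"xyz": [0,0,0],"rotation": [0.5,0,0],"hand": 40},{"xyz": [0,0,0],"rotation": [0.5,0,0],"hand": 40},{"xyz": [0,0,0],"rotation": [0.5,0,0],"hand": 40},{"xyz": [0,0,0],"rotation": [0.1,0,0],"hand": 40},{"xyz": [0,0,0],"rotation": [0,0,0],"hand": 40}]'

```text
clock: 12.05
position: [0.6187, 0.3635, 0.24]
tcp_rot: [0.204, 1.563, -0.207]
contact_force: [-0.5, -0.5, -1.4]
opening: 0.0539
grasp_force: 63.5
```

```bash
sed -i 's/np.cos(.532),np.sin(.532)/np.cos(-.254),np.sin(-.254)/' h.py; python3 - <<'E'
from h import *
s=telemetry.get_state(); print(s["clock"],s["q"].round(3)); print(R.from_rotvec(s["tcp_rot"]).as_matrix().round(3)); place_go(.2); place_go(.088)
E
```

```text
12.05 [ 0.933  0.67  -0.793 -1.459 -1.195  0.002]
[[-0.002  0.259  0.966]
 [-0.001  0.966 -0.259]
 [-1.    -0.002 -0.001]]
pos [0.6187 0.3635 0.24  ] shift [ 1.   -0.58 -0.42] turn [-0.05 -0.01  0.01]
pos [0.6187 0.3635 0.24  ] shift [ 3.8  -0.58 -0.42] turn [-0.05 -0.01  0.01]
```

Call:
jog_arm --series '[{"xyz": [0,-0.2,-0.15],"rotation": [0,0,0],"hand": 40},{"xyz": [0,-0.2,-0.15],"rotation": [0,0,0],"hand": 40},{"xyz": [0,-0.18,-0.12],"rotation": [0,0,0],"hand": 40},{"xyz": [0.3,0,0],"rotation": [0,0,0],"hand": 40},{"xyz": [0.3,0,0],"rotation": [0,0,0],"hand": 40},{"xyz": [0,0,0],"rotation": [0,0,0],"hand": 40}]'

```text
clock: 12.8
position: [0.5963, 0.3452, 0.2132]
tcp_rot: [0.204, 1.564, -0.21]
contact_force: [-0.7, -0.6, -1.2]
opening: 0.0533
grasp_force: 63.6
```

```bash
python3 - <<'E'
from h import *
from scipy.optimize import least_squares
s=telemetry.get_state(); print(s["clock"],s["q"].round(3)); place_go(.2); place_go(.088)
for n in ("top","scene"):
    c=imaging.camera(n); cv2.imwrite(f"pics/{n}2.png",cv2.resize(c["img"][150:270,340:500] if n=="scene" else c["img"][130:250,60:220],None,fx=4,fy=4)[...,::-1]); W=cloud(c); h=cv2.cvtColor(c["img"],cv2.COLOR_RGB2HSV)
    m=(h[...,0]>105)&(h[...,0]<128)&(h[...,1]>130)&(abs(W[...,0]-.59)<.06)&(abs(W[...,1]-.347)<.06)&(W[...,2]>.1)&(W[...,2]<.26); P=W[m]
    print(n,len(P),P.min(0).round(3),P.max(0).round(3)); zt=np.percentile(P[:,2],98); S=P[P[:,2]<zt-.012]
    if len(S)>50:
        q=least_squares(lambda q:np.hypot(S[:,0]-q[0],S[:,1]-q[1])-.028,[.59,.347],loss="soft_l1",f_scale=.002).x; print("axis",q,len(S),zt)
E
```

```text
12.8 [ 0.947  0.721 -0.862 -1.577 -1.21   0.002]
pos [0.5963 0.3452 0.2132] shift [0.33 0.01 0.  ] turn [-0.05 -0.01  0.02]
pos [0.5963 0.3452 0.2132] shift [3.13 0.02 0.01] turn [-0.05 -0.01  0.02]
top 775 [0.552 0.307 0.139] [0.614 0.382 0.25 ]
axis [0.58861315 0.34729154] 176 0.24833825699168247
scene 1378 [0.536 0.318 0.143] [0.619 0.398 0.25 ]
axis [0.58867498 0.34741057] 782 0.24835733227131707
```

View pics/scene2.png

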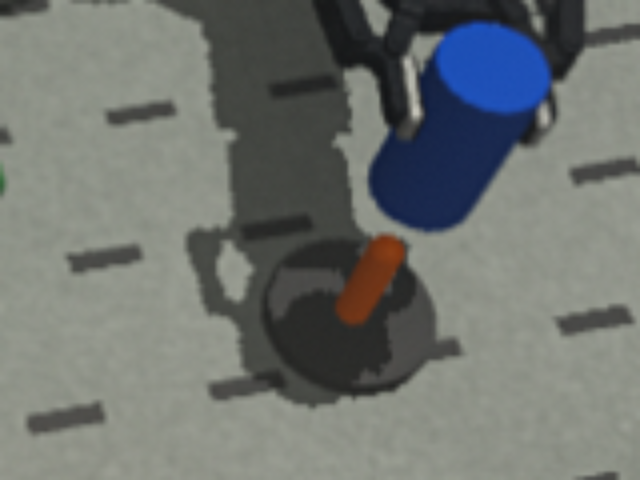

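The crop shows the cup upright, mouth down, straight above the peg (tip at crop (388,247)), and the fit puts its axis within 2 mm. Lower it.

Call:
jog_arm --series '[{"xyz": [0.2,0,0],"rotation": [0,0,0],"hand": 40},{"xyz": [0.3,0,0],"rotation": [0,0,0],"hand": 40},{"xyz": [0.3,0,0],"rotation": [0,0,0],"hand": 40},{"xyz": [0.3,0,0],"rotation": [0,0,0],"hand": 40},{"xyz": [0.3,0,0],"rotation": [0,0,0],"hand": 40},{"xyz": [0.3,0,0],"rotation": [0,0,0],"hand": 40},{"xyz": [0.3,0,0],"rotation": [0,0,0],"hand": 40},{"xyz": [0.3,0,0],"rotation": [0,0,0],"hand": 40},{"xyz": [0.3,0,0],"rotation": [0,0,0],"hand": 40},{"xyz": [0.2,0,0],"rotation": [0,0,0],"hand": 40},{"xyz": [0.1,0,0],"rotation": [0,0,0],"hand": 40},{"xyz": [0,0,0],"rotation": [0,0,0],"hand": 40}]'

```text
clock: 14.4
position: [0.596, 0.3451, 0.0988]
tcp_rot: [0.205, 1.563, -0.208]
contact_force: [-0.0, 1.0, -1.1]
opening: 0.0536
grasp_force: 63.6
```

```bash
python3 - <<'E'
from h import *
s=telemetry.get_state(); print(s["clock"],s["q"].round(3)); place_go(.085)
E
```

```text
14.4 [ 0.947  1.022 -0.798 -1.816 -1.21   0.002]
pos [0.596  0.3451 0.0988] shift [0.35 0.01 0.01] turn [-0.05 -0.01  0.01]
```

Call:
jog_arm --series '[{"xyz": [0.1,0,0],"rotation": [0,0,0],"hand": 40},{"xyz": [0.1,0,0],"rotation": [0,0,0],"hand": 40},{"xyz": [0.05,0,0],"rotation": [0,0,0],"hand": 40},{"xyz": [0.03,0,0],"rotation": [0,0,0],"hand": 40},{"xyz": [0,0,0],"rotation": [0,0,0],"hand": 40}]'

```text
clock: 15.02
position: [0.596, 0.3451, 0.0877]
tcp_rot: [0.206, 1.563, -0.208]
contact_force: [-0.2, -0.4, -2.6]
opening: 0.0535
grasp_force: 63.6
```

Call:
jog_arm --series '[{"xyz": [0.03,0,0],"rotation": [0,0,0],"hand": 40},{"xyz": [0,0,0],"rotation": [0,0,0],"hand": 40}]'

```text
clock: 15.28
position: [0.5961, 0.345, 0.0873]
tcp_rot: [0.207, 1.562, -0.207]
contact_force: [-2.0, -1.5, 6.0]
opening: 0.0535
grasp_force: 63.8
```

Call:
jog_arm --series '[{"xyz": [0.03,0,0],"rotation": [0,0,0],"hand": 40},{"xyz": [0,0,0],"rotation": [0,0,0],"hand": 40}]'

```text
clock: 15.52
position: [0.5962, 0.3449, 0.0871]
tcp_rot: [0.21, 1.56, -0.206]
contact_force: [-5.6, -5.6, 17.9]
opening: 0.0533
grasp_force: 64.1
```

Contact is made. Ease off slightly, open, and back out along −z.

Call:
jog_arm --series '[{"xyz": [-0.04,0,0],"rotation": [0,0,0],"hand": 40},{"xyz": [0,0,0],"rotation": [0,0,0],"hand": 65},{"xyz": [0,0,0],"rotation": [0,0,0],"hand": 75},{"xyz": [0,0,0],"rotation": [0,0,0],"hand": 90},{"xyz": [0,0,0],"rotation": [0,0,0],"hand": 100},{"xyz": [0,0,0],"rotation": [0,0,0],"hand": 100},{"xyz": [0,0,0],"rotation": [0,0,0],"hand": 100},{"xyz": [0,0,0],"rotation": [0,0,0],"hand": 100}]'

```text
clock: 16.52
position: [0.596, 0.3451, 0.087]
tcp_rot: [0.206, 1.563, -0.208]
contact_force: [-1.2, -0.1, 0.4]
opening: 0.0856
grasp_force: 0.0
```

```bash
cat > chk.py <<'E'
from h import *
from scipy.optimize import least_squares
s=telemetry.get_state(); print(s["clock"],s["q"].round(3),s["contact_force"],s["opening"])
c=imaging.camera("scene"); cv2.imwrite("pics/s%d.png"%(s["clock"]*100),c["img"][130:280,330:530].repeat(4,0).repeat(4,1)[...,::-1]); W=cloud(c); h=cv2.cvtColor(c["img"],cv2.COLOR_RGB2HSV)
m=(h[...,0]>105)&(h[...,0]<128)&(h[...,1]>130)&(abs(W[...,0]-.59)<.07)&(abs(W[...,1]-.347)<.07)&(W[...,2]<.14); P=W[m]
zt=np.percentile(P[:,2],90); T=P[P[:,2]>zt-.006]
print(len(P),zt,"top centre",(T.min(0)+T.max(0))/2)
for a,b in ((.02,.055),(.065,.105)):
    S=P[(P[:,2]>a)&(P[:,2]<b)]
    if len(S)>30: print("axis",a,least_squares(lambda q:np.hypot(S[:,0]-q[0],S[:,1]-q[1])-.028,[.59,.347],loss="soft_l1",f_scale=.002).x,len(S))
E
python3 chk.py; ls pics
```

```text
16.525 [ 0.947  1.052 -0.787 -1.835 -1.21   0.002] [-1.17981703 -0.05858407  0.40124538] 0.08564608685919271
1085 0.12145385448027421 top centre [0.58740539 0.34526491 0.11996258]
axis 0.02 [0.58707664 0.34672247] 212
axis 0.065 [0.58698009 0.34672039] 275
crop.png
s1652.png
scene0.png
scene1.png
scene2.png
top0.png
top1.png
top2.png
w1.png
w2.png
```

Released, standing straight. Retreat along −z.

Call:
jog_arm --series '[{"xyz": [0,0,-0.2],"rotation": [0,0,0],"hand": 100},{"xyz": [0,0,-0.3],"rotation": [0,0,0],"hand": 100},{"xyz": [0,0,-0.4],"rotation": [0,0,0],"hand": 100},{"xyz": [0,0,-0.4],"rotation": [0,0,0],"hand": 100},{"xyz": [0,0,-0.4],"rotation": [0,0,0],"hand": 100},{"xyz": [0,0,-0.3],"rotation": [0,0,0],"hand": 100},{"xyz": [0,0,0],"rotation": [0,0,0],"hand": 100}]'

```text
clock: 17.45
position: [0.518, 0.3666, 0.0871]
tcp_rot: [0.204, 1.563, -0.207]
contact_force: [0.4, -0.0, 0.9]
opening: 0.0853
grasp_force: 0.0
```

```bash
python3 chk.py; mv pics/s17*.png pics/final.png; ls pics
```

```text
17.45 [ 1.099  1.058 -0.842 -1.893 -1.361  0.005] [ 0.36908033 -0.00918467  0.87507205] 0.08527526304338647
1048 0.12154615672967634 top centre [0.5880809  0.34568924 0.12068277]
axis 0.02 [0.5871441  0.34654036] 202
axis 0.065 [0.58705181 0.34653807] 256
crop.png
final.png
s1652.png
scene0.png
scene1.png
scene2.png
top0.png
top1.png
top2.png
w1.png
w2.png
```

View pics/final.png

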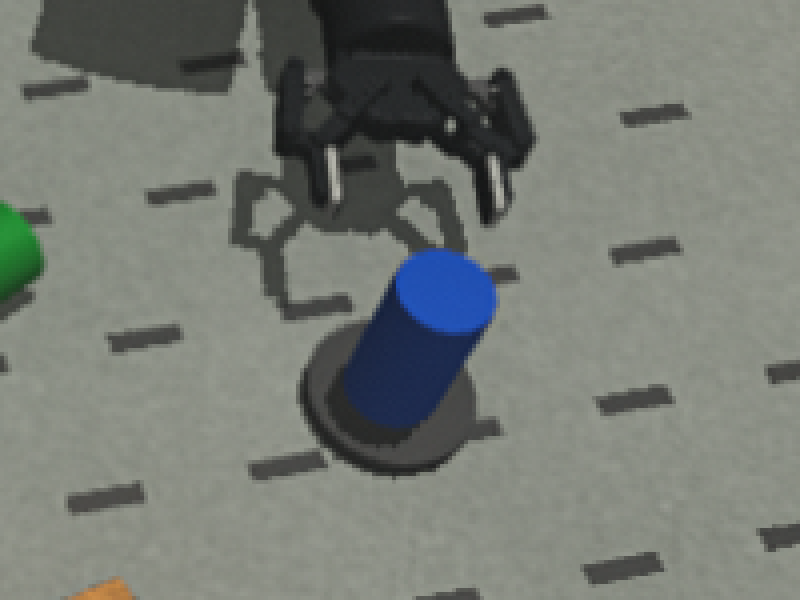

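The cup stands upright on the disc (cup top at crop (446,290)) and the gripper is clear of it.

```bash
python3 -c "
from plant import arm; print(arm.close_job())"
```

```text
the job is handed in; nothing more can be done
None
```

The blue cup stands mouth down over the free peg with its rim on the disc, about 3 mm off the peg's axis; the gripper is clear, the white cup and jar were not touched, and the job was handed in at about 17.5 s (no verdict was returned).

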